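Clip the key fob's snap hook onto the counter eye

TASK

Pick up the wooden key fob with the sprung snap hook and clip the hook onto the steel eye on the counter: press its gate against the eye's near leg (the robot's left one) until the leg passes it, then draw the fob back so that the leg goes into the nose of the hook and the gate springs shut behind it. Tug it back with about 12 N to prove that it holds (never press or pull with over 22 N), then let go and leave the fob lying flat on the counter, clipped on; do not disturb the other things.

Things in the scene. Friction and masses are not known exactly. Their poses are not given: they have to be found in the camera images.
- keyfob: Wooden key fob with a rigid snap hook, about 0.15 kg, lying flat. Origin on its underside, z up, mm: wooden block x -55 to 45, y +-17, 30 high; a brass key sticks out 23 at the tail (-x). At the front (+x) the steel hook, level at z 15, of 8 mm round bar, outer size x 47 to 118, y -20 to 24: spine at y +20, nose across the front, lip along y -16 back to x 94; behind it the gate.
- grip (a point): Where to grip the fob across its y: on the block, keyfob (30, 0, 18) mm, 34 mm wide.
- mouth (a point): Middle of the stretch of the gate's outer face (keyfob (80, -19.5, 15) mm) where a bar is let in from the -y side. The bar must meet the gate at keyfob x 74 to 88 (clear of the lip) and push it in +y until the bar's centre is at keyfob y -6 to -3, 18 to 21 mm after it first touches the gate; then it goes +x past the gate's tip into the nose.
- nose: The hook's nose: the 8 mm bar across its front, keyfob x 106 to 118, y -20 to 24, rigid with the fob. Origin and axes are the keyfob's. In a tug the leg bears on its inner face (x 110); a tug of 10 to 15 N is wanted, under 8 N does not count.
- seat (a point): Point in the nose of the hook, keyfob (106, 0, 15) mm: centre of an 8 mm bar when seated against the nose's inner face (x 110). Axes as the keyfob's.
- gate (a joint): Angle of the hook's gate, rad: 0 shut (spring), grows inward, hard stop at 1.1. The gate is a straight 7 mm rod along keyfob y -16 from its hinge at x 57 to its tip at x 91.5. Pushed by the bar at x 80 it takes about 4 N to start and 8 N when 0.7 to 0.95 open; the bar can then go +x past its tip, and the gate shuts behind it.
- eye: The eye, fixed on the counter: aluminium plate (x +-30, y -65 to 25, 5 mm high) with a closed staple of 8 mm round steel bar, 50 high, in a plane along the eye's y and z. Near leg (to be hooked, on the robot's left) at y 0, far leg at y -45. The staple is clamped fast anywhere up to 5 mm ahead or behind (x -5 to +5): the pose tells the plate, not this. Over 22 N between eye and hook bends them.
- bar (a point): Middle of the slot of the eye's near leg (its axis is within 5 mm of this along x: found by feel), 15 mm above the counter, the height of the hook's bars when the fob lies there. Axes as the eye's. The fob goes on with its x along the eye's x and is pressed in the eye's -y, then drawn back in -x.
- plainfob: A second wooden fob, the same block (100 x 34 x 30 mm) but with only a thin round ring and no snap hook, lying near the first; leave it alone. Origin under the block, 5 mm ahead of its centre, x towards the ring.
- sugarjar: Glass jar, 72 mm wide, 110 high; a bystander. Origin under its centre.
- pitcher: Steel milk pitcher, 80 mm wide, 95 high, a bystander. Origin under its centre.
- saucer: White saucer, 124 mm wide, 15 high, a bystander. Origin under its centre.
- espressocup: White espresso cup, 62 mm wide, 55 high, handle on its +y side, a bystander. Origin under its centre.
- tamper: Dark steel coffee tamper, 58 mm wide, 72 high, a bystander. Origin under its centre.
- papercups: Stack of paper cups, 82 mm wide, 160 high, a bystander. Origin under its centre.
- teaspoon: Steel teaspoon 130 mm long, a bystander, lying along its x.
There are look-alikes about, which are no part of the job. Leave any green or turquoise look-alike of the keyfob alone.

How it is judged:
On the way, in this order (a step that is already met when the one before it is completed fails the run):
1. the eye's leg presses the gate open (value of joint gate above 0.4 rad and contact force between keyfob and eye above 1 N).
2. the leg is inside the nose of the hook and the gate has sprung shut (x of bar in the frame of seat between -0.017 and 0.009 m and y of bar in the frame of seat between -0.013 and 0.018 m and value of joint gate below 0.08 rad), for 0.1 s.
3. the seated hook is tugged against the leg with at least 8 N on the nose, gate shut (all of step 2 and contact force between nose and eye above 8 N), for 0.15 s.
At the end, for the whole second after the job is handed in: The eye's near leg is inside the nose of the hook (the slot's middle from 17 mm behind the seat point to 9 mm beyond it, between the lip and the spine), the gate is shut (under 0.08 rad), and the fob lies flat on the counter (origin under 6 mm high, tilt under 0.1 rad), at rest (all of step 2 and angle between keyfob's own z axis and vertical below 0.1 rad and height (world z) of keyfob below 0.006 m and linear speed of keyfob below 0.01 m/s); the robot touches nothing.
It fails at once if the fob and its hook press or pull on the eye with more than 22 N (contact force between keyfob and eye above 22 N).
It fails at once if one of the other things (plain fob, jar, pitcher, saucer, cup, tamper, paper cups, teaspoon) is moved more than 20 mm (distance of any of plainfob, sugarjar, pitcher, saucer, espressocup, tamper, papercups, teaspoon from where it was at the start of the episode above 0.02 m).
It also fails if it takes over 64 s, if anything falls off the work surface, if the arm or the gripper's body presses on something with over 40 N, if the wrist force passes 120 N, or if a joint passes its speed limit or range.

ROBOT

A 6-joint arm with a two-finger parallel gripper is mounted at the origin on the work surface. World frame = base frame: x ahead of the robot, y to its left, z up, the work surface at z = 0. Lengths are in m, angles in rad, forces in N, time in s.
With the tool pointing down it reaches from about 0.25 to 0.725 m from the base axis. Payload 4 kg.
Tool frame: the origin (TCP) lies midway between the tips of the shut fingers; the grasp point (between the pads) lies 19 mm behind it; z points along the fingers, y is the line along which they close (so a half turn about z gives the same grasp; the last joint's range is limited). The gripper opens to 85 mm and grips with 20 to 120 N. Pads are 22 mm wide; open, the fingers measure 114 mm over their backs; the gripper's body (76 mm by 85 mm) begins 54 mm behind the grasp point. The pads swing forward as they close: fully open they stand 13 mm farther back than shut.
Start: joints at [1.2, 0.241, 0.005, 1.335, 0, 1.571], TCP at [0.181, 0.466, 0.231] pointing down, gripper open.
Joint ranges: [-2.72, 2.72], [-1.05, 1.87], [-1.09, 1.28], [-1.99, 2.15], [-1.42, 1.44], [-3.14, 3.14]. Speed limits (rad/s): [2.79, 2.79, 3.14, 3.14, 3.14, 3.14].

INTERFACE

Orientations are given as a unit quaternion [x, y, z, w].
In Python, from workcell import get_obs, camera, job_done, silhouettes gives the robot as it stands. The module is installed in compiled form; this text tells all that it offers.
- The arm moves only by the tool drive_tool, never from a script. Its argument "increments" is a list of rows, each a list of 3 entries, a list of its own where there are three numbers: the shift along the world's x, y, z in mm, then the turn, a rotation vector about the world's x, y, z in degrees, then the opening, from 0 (shut) to 1 (fully open). A call has 1 to 8 rows; each row shifts and turns the commanded pose from where the row before left it; what a row does not reach is not made up. A row lasts 1/12 s, in which the tool goes at most 41.7 mm and 7.16 degrees, less where a joint would pass 70% of its speed; a pose out of reach is approached as far as the arm can. A call is refused whole if a number of a shift passes 41.7 or a number of a turn 7.16, either way. A call with a gripper value outside its range is refused whole. The fingers move at their own pace and stop on an object; the grip force is fixed at half the most. Time passes only in rows, so rows that do not move let the fingers close. It gives the time, the measured TCP pose, the force, the opening and the grip force at its end, in the units of the state.
- get_obs(): the state, without advancing time (a new reading comes with each control period).
- camera(name): name is "scene" or "top" or "wrist"; returns a dict with "image" (384x512x3 uint8, red, green, blue), "K" (3x3 intrinsics, pixels), "view" (4x4, takes a point from world to camera coordinates). Camera axes: x right, y down, z forward; pixel columns grow to the right and rows downward; lengths in m; the calibration is good to about 2 mm. A picture is of the moment at which its call begins. There is no depth.
- job_done(): hands the job in; it is judged then, once.
Trained networks look in a picture, given as the dict that the camera call returned (one of the last four; its "shot" number tells which), for a name from the list of things; names that differ only in an ending like _2 or _b are one class to them, and where a whole thing is asked for, a point or a joint stands for the part that bears it (a point fixed in the world has none). Each returns a list of dicts, best first, with "conf" (0 to 1); they miss things now and then, are a little off and sometimes report something else, mostly with a low value. They report only what shows in the picture. A call takes as long as a camera call. They do not tell look-alikes from the thing itself.
- silhouettes(query, picture): "region" (384x512 bool, what is visible of it) and "bbox" ([left, top, right, bottom] in pixels, round what is visible of it).
The state is a dict: "clock": time; "joint_pos": joint angles; "joint_vel": joint speeds; "tau": joint torques, N m; "eef_pos": TCP position; "tool_rot": TCP orientation; "ft_force": force on the tool from outside, world axes, zero at the start; "ft_torque": the same for the moment, N m; "grip_width": finger opening in m; "grasp_force": force on a finger pad.
Only numpy, scipy, OpenCV 4.12 (cv2) and the standard library are available. Lean on these libraries where they do the work, as an engineer would, in place of code of your own. Each camera call takes 0.05 s, during which the arm holds its last target. There are 200 camera calls.

## Working session

There is one attempt and no reset: what is moved stays moved. The work goes in short steps, Python scripts to look and compute and a tool call to move; the robot and the scene stay as the last step left them, time stands still between calls to the robot, and variables do not carry over. Pictures are saved under pics/ and viewed, at most 10 in all, crops included, and the job is handed in when it is done.

Besides the shell and the picture viewer there is one more tool, called after ">>>" in YAML: its name, and indented under it one key for each argument. drive_tool: Moves the arm, as the interface text tells. Its arguments: {"type":"object","properties":{"increments":{"type":"array"}},"required":["increments"]}

```bash
mkdir -p pics
python3 - <<'E'
from workcell import get_obs,camera,silhouettes
import cv2,numpy as np
o=get_obs();print({k:np.round(v,3) for k,v in o.items()})
for n in["top","scene"]:
    p=camera(n);cv2.imwrite(f"pics/{n}0.png",cv2.resize(p["image"][:,:,::-1],(800,600)))
    np.set_printoptions(precision=4,suppress=True)
    print(n,p["K"].tolist(),p["view"])
    for q in["keyfob","plainfob","eye","sugarjar","pitcher","saucer","espressocup","tamper","papercups","teaspoon"]:
        for d in silhouettes(q,p):
            ys,xs=np.nonzero(d["region"]);print(q,round(d["conf"],2),d["bbox"],xs.mean().round(1),ys.mean().round(1),len(xs))
E
```

```text
{'clock': np.float64(0.0), 'joint_pos': array([1.2  , 0.241, 0.004, 1.335, 0.   , 1.571]), 'joint_vel': array([ 0.001, -0.002,  0.001,  0.001, -0.001,  0.001]), 'tau': array([ 1.0000e-03, -3.7232e+01,  2.5241e+01,  1.7000e-02,  0.0000e+00,
       -0.0000e+00]), 'eef_pos': array([0.181, 0.465, 0.23 ]), 'tool_rot': array([ 0.184,  0.983, -0.001, -0.   ]), 'ft_force': array([ 0.381,  0.443, -0.064]), 'ft_torque': array([-0.019,  0.011,  0.001]), 'grasp_force': np.float64(0.0), 'grip_width': np.float64(0.085)}
top [[475.4775484420729, 0.0, 261.03148175600415], [0.0, 475.4775484420729, 191.80505506813157], [0.0, 0.0, 1.0]] [[ 0.021  -0.9997 -0.0111  0.004 ]
 [-0.9958 -0.0199 -0.0892  0.5597]
 [ 0.089   0.0129 -0.9959  1.5278]
 [ 0.      0.      0.      1.    ]]
keyfob 0.77 [167.3, 169.8, 194.0, 229.0] 180.1 199.8 504
keyfob 0.76 [105.8, 232.2, 164.8, 246.0] 136.6 237.5 453
plainfob 0.88 [229.5, 209.5, 242.3, 242.5] 237.0 226.3 335
plainfob 0.3 [112.4, 146.9, 146.7, 178.6] 129.7 163.4 727
eye 0.96 [324.8, 186.3, 358.3, 210.2] 340.6 194.8 514
eye 0.36 [349.6, 122.7, 384.2, 153.4] 366.3 138.
[... 906 characters left out ...]
eyfob 0.61 [361.6, 165.1, 421.3, 181.2] 392.5 174.9 649
plainfob 0.69 [278.7, 161.5, 296.0, 196.6] 286.3 177.2 380
eye 0.8 [152.5, 192.3, 184.4, 208.5] 170.2 199.3 473
sugarjar 0.73 [112.8, 143.1, 152.0, 169.4] 131.9 157.0 833
sugarjar 0.67 [282.0, 244.5, 314.8, 293.9] 298.5 268.1 1006
pitcher 0.78 [396.6, 215.7, 445.0, 258.5] 416.5 236.1 1406
saucer 0.98 [111.1, 143.7, 154.0, 170.1] 132.3 156.9 884
espressocup 0.66 [224.0, 234.0, 256.3, 260.4] 239.0 246.0 681
tamper 0.64 [116.7, 182.5, 132.8, 201.1] 123.4 194.1 306
papercups 0.98 [106.1, 201.4, 146.7, 258.8] 126.7 227.9 1618
teaspoon 0.76 [320.7, 260.0, 371.6, 288.0] 349.3 272.0 460
teaspoon 0.59 [337.1, 178.9, 367.2, 231.0] 349.9 205.6 628
```

View pics/top0.png

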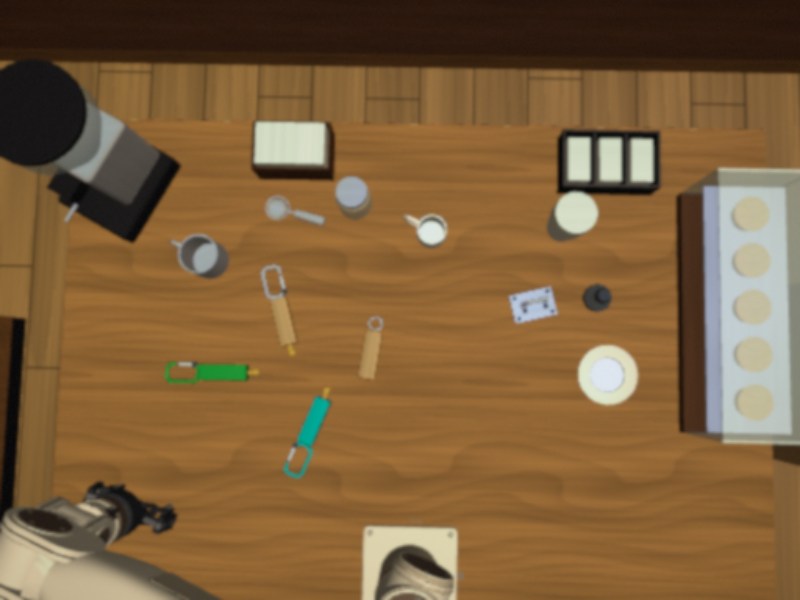

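View pics/scene0.png

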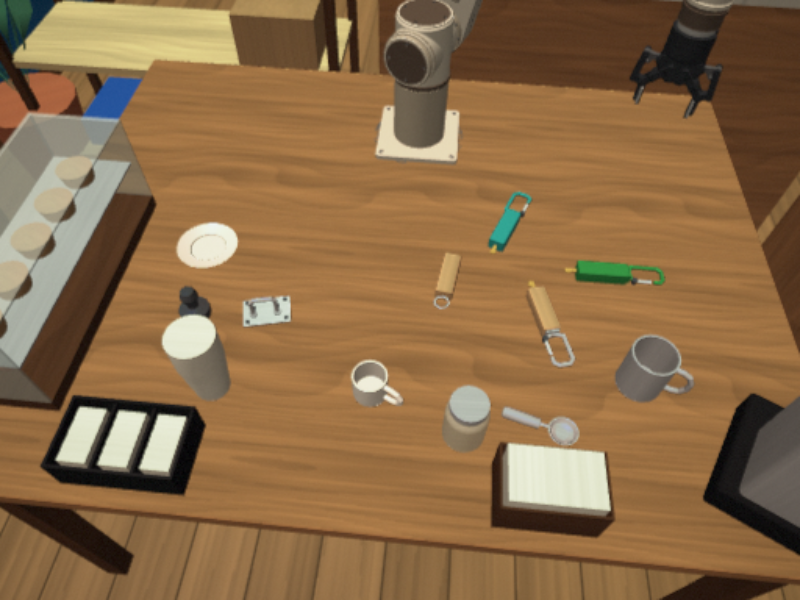

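The top view shows the wooden snap-hook fob at about (280,310) of the 800x600 view, with the hook pointing away from the robot. The eye is at (534,305). The green and teal look-alikes are at (210,372) and (307,432), and the plain fob is at (371,348). I'll measure the poses next.

```bash
cat > h.py <<'E'
import numpy as np,cv2
from workcell import get_obs,camera,silhouettes,job_done
np.set_printoptions(precision=4,suppress=True)
def ray(p,uv,z):
    uv=np.atleast_2d(uv).astype(float);R=p["view"][:3,:3];t=p["view"][:3,3];c=-R.T@t
    d=np.c_[uv,np.ones(len(uv))]@np.linalg.inv(p["K"]).T@R
    return (c+d*((z-c[2])/d[:,2])[:,None])[:,:2]
def proj(p,X):
    X=np.atleast_2d(X);c=X@p["view"][:3,:3].T+p["view"][:3,3];q=c@p["K"].T
    return q[:,:2]/q[:,2:]
def tri(ps,uvs):
    A=[];b=[]
    for p,(u,v) in zip(ps,uvs):
        P=p["K"]@p["view"][:3]
        for r in(u*P[2]-P[0],v*P[2]-P[1]):A.append(r[:3]);b.append(-r[3])
    return np.linalg.lstsq(np.array(A),np.array(b),rcond=None)[0]
def pts(d):
    ys,xs=np.nonzero(d["region"]);return np.c_[xs,ys]
E
python3 - <<'E'
from h import *
T=camera("top");S=camera("scene")
for q,z in[("keyfob",.02),("plainfob",.015),("eye",.005),("sugarjar",.05),("pitcher",.05),("saucer",.007),("espressocup",.03),("tamper",.03),("papercups",.08),("teaspoon",.003)]:
  for p,n in((T,"top"),(S,"scene")):
    for d in silhouettes(q,p):
        if d["conf"]<.5: continue
        w=ray(p,pts(d),z);c,s,a=cv2.minAreaRect((w*1000).astype(np.float32))
        print(n,q,round(d["conf"],2),"mean",w.mean(0),"rect",np.round(c,0),np.round(s,0),round(a,1))
E
```

```text
top keyfob 0.71 mean [0.5402 0.2837] rect [545. 286.] [174.  46.] 15.3
top keyfob 0.62 mean [0.2842 0.2135] rect [281. 213.] [ 44. 190.] 67.5
top keyfob 0.6 mean [0.4033 0.4093] rect [402. 421.] [ 42. 193.] 1.2
scene keyfob 0.84 mean [0.4099 0.4155] rect [407. 425.] [ 57. 192.] 4.3
scene keyfob 0.63 mean [0.5412 0.2817] rect [542. 282.] [196.  48.] 16.1
scene keyfob 0.63 mean [0.3013 0.2088] rect [292. 214.] [ 41. 196.] 69.9
top plainfob 0.66 mean [0.4472 0.0921] rect [448.  92.] [ 37. 104.] 82.0
scene plainfob 0.63 mean [0.4497 0.0922] rect [449.  92.] [ 36. 123.] 81.6
scene eye 0.98 mean [ 0.562  -0.2493] rect [ 560. -248.] [62. 87.] 15.1
top sugarjar 0.79 mean [0.7701 0.1329] rect [770. 132.] [86. 75.] 1.7
scene sugarjar 0.7 mean [0.7693 0.133 ] rect [768. 133.] [ 71. 115.] 74.8
scene sugarjar 0.63 mean [0.5474 0.2691] rect [566. 274.] [178.  43.] 15.6
top pitcher 0.95 mean [0.6423 0.443 ] rect [645. 449.] [128.  80.] 64.8
scene pitcher 0.93 mean [0.6444 0.446 ] rect [640. 441.] [118. 132.] 18.9
top saucer 0.69 mean [ 0.4129 -0.4063] rect [ 412. -407.] [124. 121.] 0.0
top saucer 0
[... 182 characters left out ...]
ect [708. -19.] [66. 82.] 1.1
scene espressocup 0.7 mean [ 0.7133 -0.027 ] rect [708. -24.] [90. 80.] 13.7
top tamper 0.75 mean [ 0.5725 -0.3784] rect [ 573. -379.] [52. 55.] 1.1
top tamper 0.74 mean [ 0.5557 -0.243 ] rect [ 555. -244.] [57. 87.] 13.1
top tamper 0.74 mean [0.7444 0.2699] rect [747. 256.] [118.  42.] 82.6
scene tamper 0.72 mean [ 0.5767 -0.3807] rect [ 573. -379.] [80. 58.] 13.8
top papercups 0.57 mean [ 0.7319 -0.3156] rect [ 733. -316.] [90. 99.] 1.1
scene papercups 0.86 mean [ 0.7155 -0.318 ] rect [ 718. -317.] [184.  91.] 36.2
top teaspoon 0.81 mean [0.7487 0.2738] rect [752. 262.] [122.  46.] 84.4
scene teaspoon 0.87 mean [0.7454 0.2737] rect [748. 262.] [129.  50.] 85.0
```

>>> drive_tool:
  increments:
    - [[30,-14,0],[0,0,5],1]
    - [[30,-14,0],[0,0,5],1]
    - [[30,-14,0],[0,0,5],1]
    - [[30,-14,0],[0,0,5],1]
    - [[30,-14,0],[0,0,5],1]
    - [[30,-14,0],[0,0,5],1]
    - [[30,-14,0],[0,0,5],1]
    - [[30,-14,0],[0,0,2],1]

```text
clock: 2.87
eef_pos: [0.4226, 0.3531, 0.2314]
tool_rot: [-0.139, 0.99, 0.0, 0.0]
ft_force: [-0.4, 0.2, 0.3]
grip_width: 0.086
grasp_force: 0.0
```

Run:
```python
from h import *
p=camera("wrist");cv2.imwrite("pics/w1.png",p["image"][:,:,::-1]);o=get_obs();print(o["eef_pos"],o["tool_rot"],o["joint_pos"])
print(p["view"]);print("cam",-p["view"][:3,:3].T@p["view"][:3,3])
for d in silhouettes("keyfob",p):
    w=ray(p,pts(d),.02);print(d["conf"],d["bbox"],w.mean(0),cv2.minAreaRect((w*1000).astype(np.float32)))
```

```text
[0.4279 0.3505 0.231 ] [-0.1358  0.9907 -0.0012  0.0021] [ 0.6887  0.345   0.1473  1.3707 -0.0043  0.4162]
[[-0.2751  0.9614  0.002  -0.2233]
 [ 0.9197  0.2626  0.2918 -0.518 ]
 [ 0.28    0.0821 -0.9565  0.2328]
 [ 0.      0.      0.      1.    ]]
cam [0.3498 0.3315 0.3743]
0.9 [237.6, 140.8, 376.9, 196.3] [0.4019 0.4156] ((400.4310302734375, 420.62213134765625), (45.36741638183594, 193.23953247070312), 0.2331933081150055)
0.83 [125.7, 0.9, 211.4, 95.9] [0.3051 0.2058] ((307.084228515625, 204.60047912597656), (42.800376892089844, 143.71319580078125), 67.33132934570312)
0.6 [165.8, 163.1, 208.0, 284.9] [0.5225 0.2786] ((532.117431640625, 282.1622314453125), (194.94985961914062, 44.51261901855469), 16.308414459228516)
```

View pics/w1.png

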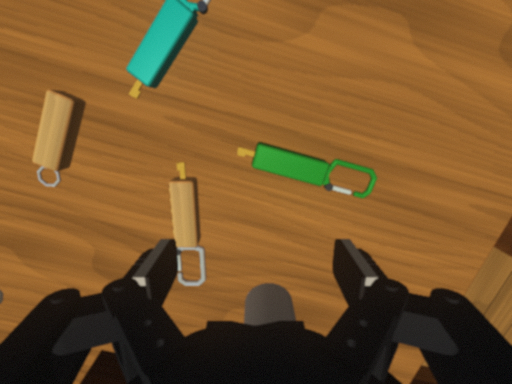

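The wrist view shows the wooden snap-hook fob at about (187,230), running key to hook from (181,165) to (191,285). The plain fob, green fob and teal fob are also in view.

>>> drive_tool:
  increments:
    - [[28,-18,0],[0,0,0],1]
    - [[28,-18,0],[0,0,0],1]
    - [[28,-18,0],[0,0,0],1]
    - [[16,-8,0],[0,0,0],1]
    - [[0,0,0],[0,0,0],1]
    - [[0,0,0],[0,0,0],1]

```text
clock: 3.47
eef_pos: [0.5213, 0.2917, 0.2308]
tool_rot: [-0.136, 0.991, 0.0, -0.001]
ft_force: [-0.4, 0.3, -0.3]
grip_width: 0.0856
grasp_force: 0.0
```

```bash
cat > fit.py <<'E'
from h import *
from scipy.optimize import minimize
def model(pose):
    # dense-ish outline solids as convex pieces (local m), hook ring handled as outer hull pieces
    x,y,a=pose;c,s=np.cos(a),np.sin(a)
    def W(P):P=np.array(P,float);return np.c_[x+c*P[:,0]-s*P[:,1],y+s*P[:,0]+c*P[:,1],P[:,2]]
    box=lambda x0,x1,y0,y1,z0,z1:W([[i/1000,j/1000,k/1000] for i in(x0,x1) for j in(y0,y1) for k in(z0,z1)])
    return [box(-55,45,-17,17,0,30),box(-78,-55,-5,5,12,18),box(47,118,16,24,11,19),box(110,118,-20,24,11,19),box(47,118,-20,-12.5,11,19),box(45,57,-20,24,11,19)]
def render(p,pose,k=4):
    m=np.zeros((384*k//4*1,512*k//4*1),np.uint8)
    for B in model(pose):
        h=cv2.convexHull(proj(p,B).astype(np.float32));cv2.fillConvexPoly(m,np.round(h*16).astype(np.int32),255,cv2.LINE_AA,4)
    return m.astype(float)/255
def fit(views,p0):
    def cost(v):
        e=0
        for p,reg in views:
            r=render(p,v);R=cv2.GaussianBlur(reg.astype(float),(0,0),1);r=cv2.GaussianBlur(r,(0,0),1)
            e+=((r-R)**2).sum()/reg.sum()
        return e
    best=minimize(cost,p0,method="Nelder-Mead",options=dict(initial_simplex=[p0]+[np.add(p0,d) for d in([.01,0,0],[0,.01,0],[0,0,.1])],xatol=1e-5,fatol=1e-6))
    return best.x,best.fun
E
python3 - <<'E'
from fit import *
o=get_obs();print(o["eef_pos"],o["tool_rot"])
V={}
for n in("wrist","top","scene"):
    p=camera(n)
    if n=="wrist":cv2.imwrite("pics/w2.png",p["image"][:,:,::-1])
    for d in silhouettes("keyfob",p):
        m=ray(p,pts(d),.02).mean(0)
        print(n,d["conf"],d["bbox"],m)
        if np.hypot(*(m-[.54,.283]))<.04 and n not in V: V[n]=(p,d["region"])
for n in V:print(n,fit([V[n]],[.526,.281,.27]))
print(fit(list(V.values()),[.526,.281,.27]))
E
```

```text
[0.5213 0.2917 0.2308] [-0.1362  0.9907  0.0001 -0.0006]
wrist 0.95 [229.9, 102.6, 261.8, 241.0] [0.5271 0.2785]
wrist 0.86 [191.4, 1.7, 233.5, 27.5] [0.3552 0.1916]
wrist 0.65 [304.1, 81.3, 450.6, 141.8] [0.402  0.4155]
top 0.83 [193.9, 252.6, 212.6, 282.0] [0.3163 0.1992]
top 0.71 [165.4, 169.5, 195.6, 228.4] [0.52  0.278]
top 0.52 [105.4, 233.6, 111.0, 243.4] [0.4004 0.5109]
scene 0.81 [311.7, 124.5, 340.2, 161.8] [0.297  0.2105]
scene 0.6 [336.9, 179.4, 366.7, 232.6] [0.5348 0.2794]
scene 0.56 [362.5, 166.4, 423.3, 183.1] [0.4089 0.3998]
wrist (array([0.5167, 0.275 , 0.2783]), np.float64(0.09389037645758996))
top (array([0.5154, 0.2763, 0.2777]), np.float64(0.45333379988974437))
scene (array([0.5171, 0.2761, 0.2541]), np.float64(0.2694481050200101))
(array([0.5162, 0.2754, 0.2749]), np.float64(0.8371839267906971))
```

View pics/w2.png

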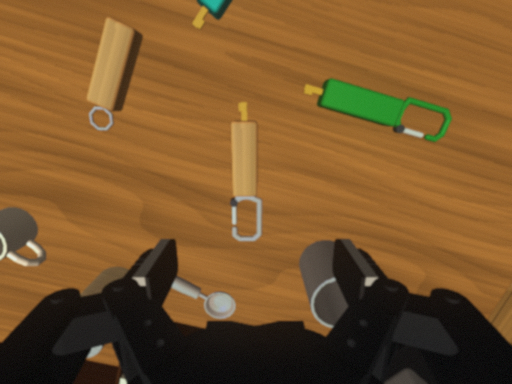

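The wrist view shows the fob from (243,105) to (247,240), with the dark gate hinge at (234,203), which is the -y side. The three views agree on a pose of (0.5166, 0.2752, 15.9°). I'm descending to the grip point.

>>> drive_tool:
  increments:
    - [[12,-4,-30],[0,0,0],1]
    - [[12,-4,-35],[0,0,0.3],1]
    - [[0,0,-35],[0,0,0],1]
    - [[0,0,-35],[0,0,0],1]
    - [[0,0,-35],[0,0,0],1]
    - [[0,0,-25],[0,0,0],1]
    - [[0,0,-15],[0,0,0],1]
    - [[0,0,-4],[0,0,0],1]

```text
clock: 4.43
eef_pos: [0.5421, 0.2833, 0.0136]
tool_rot: [-0.14, 0.99, -0.001, -0.003]
ft_force: [-0.5, -0.3, -0.2]
grip_width: 0.0854
grasp_force: 0.0
```

>>> drive_tool:
  increments:
    - [[0,0,-7],[0,0,0],1]
    - [[0,0,-7],[0,0,0],1]
    - [[0,0,0],[0,0,0],1]
    - [[0,0,0],[0,0,0],1]

```text
clock: 4.77
eef_pos: [0.5456, 0.2844, 0.0041]
tool_rot: [-0.14, 0.99, 0.0, 0.001]
ft_force: [-0.6, -0.3, 0.4]
grip_width: 0.0853
grasp_force: 0.0
```

>>> drive_tool:
  increments:
    - [[0,0,-2],[0,0,0],0.2]
    - [[0,0,0],[0,0,0],0]
    - [[0,0,0],[0,0,0],0]
    - [[0,0,0],[0,0,0],0]
    - [[0,0,0],[0,0,0],0]
    - [[0,0,0],[0,0,0],0]
    - [[0,0,0],[0,0,0],0]
    - [[0,0,0],[0,0,0],0]

```text
clock: 5.43
eef_pos: [0.5457, 0.2842, 0.0019]
tool_rot: [-0.14, 0.99, 0.0, 0.001]
ft_force: [0.4, -1.1, 4.1]
grip_width: 0.0329
grasp_force: 61.3
```

>>> drive_tool:
  increments:
    - [[0,0,15],[0,0,0],0]
    - [[0,0,30],[0,0,0],0]
    - [[0,0,35],[0,0,0],0]
    - [[0,0,35],[0,0,0],0]
    - [[0,0,35],[0,0,0],0]
    - [[0,0,0],[0,0,0],0]
    - [[0,0,0],[0,0,0],0]

```text
clock: 6.02
eef_pos: [0.5465, 0.2848, 0.1537]
tool_rot: [-0.14, 0.99, 0.001, 0.002]
ft_force: [0.0, 0.5, -2.2]
grip_width: 0.0328
grasp_force: 60.8
```

>>> drive_tool:
  increments:
    - [[-9,-35,12],[0,0,0],0]
    - [[-9,-35,12],[0,0,0],0]
    - [[-9,-35,12],[0,0,0],0]
    - [[-9,-35,12],[0,0,0],0]
    - [[-9,-35,12],[0,0,0],0]
    - [[-9,-35,12],[0,0,0],0]
    - [[-9,-35,12],[0,0,0],0]
    - [[-9,-35,12],[0,0,0],0]

```text
clock: 6.68
eef_pos: [0.471, 0.0026, 0.2454]
tool_rot: [-0.14, 0.99, 0.0, -0.002]
ft_force: [0.6, -0.9, -1.9]
grip_width: 0.0329
grasp_force: 60.7
```

>>> drive_tool:
  increments:
    - [[-1,-35,0],[0,0,0],0]
    - [[-1,-35,0],[0,0,0],0]
    - [[-1,-35,0],[0,0,0],0]
    - [[0,-20,0],[0,0,0],0]
    - [[0,0,0],[0,0,0],0]
    - [[0,0,0],[0,0,0],0]

```text
clock: 7.18
eef_pos: [0.4688, -0.1217, 0.245]
tool_rot: [-0.138, 0.99, 0.001, -0.002]
ft_force: [0.6, 1.1, -2.4]
grip_width: 0.0332
grasp_force: 60.8
```

```bash
cat > eye.py <<'E'
from h import *
from scipy.optimize import minimize
def er(p,v):
    x,y,a=v;c,s=np.cos(a),np.sin(a)
    def W(P):P=np.array(P,float)/1000;return np.c_[x+c*P[:,0]-s*P[:,1],y+s*P[:,0]+c*P[:,1],P[:,2]]
    box=lambda x0,x1,y0,y1,z0,z1:W([[i,j,k] for i in(x0,x1) for j in(y0,y1) for k in(z0,z1)])
    m=np.zeros((384,512),np.uint8)
    for B in[box(-30,30,-65,25,0,5),box(-4,4,-4,4,0,50),box(-4,4,-49,-41,0,50),box(-4,4,-49,4,42,50)]:
        h=cv2.convexHull(proj(p,B).astype(np.float32));cv2.fillConvexPoly(m,np.round(h*16).astype(np.int32),255,cv2.LINE_AA,4)
    return m/255.
def fit(views,p0):
    g=lambda m:cv2.GaussianBlur(m.astype(float),(0,0),1)
    cost=lambda v:sum(((g(er(p,v))-g(r))**2).sum()/r.sum() for p,r in views)
    b=minimize(cost,p0,method="Nelder-Mead",options=dict(initial_simplex=[p0]+[np.add(p0,d) for d in([.01,0,0],[0,.01,0],[0,0,.1])],xatol=1e-5,fatol=1e-6))
    return b.x,b.fun
E
python3 - <<'E'
from eye import *
o=get_obs();print(o["eef_pos"],o["tool_rot"])
V=[]
for n in("wrist","top","scene"):
    p=camera(n)
    if n=="wrist":cv2.imwrite("pics/w3.png",p["image"][:,:,::-1])
    for d in silhouettes("eye",p):
        m=ray(p,pts(d),.01).mean(0);print(n,d["conf"],d["bbox"],m)
        if np.hypot(*(m-[.56,-.248]))<.04:
            V.append((p,d["region"]));print(fit([V[-1]],[.555,-.229,.25]));break
print(fit(V,[.555,-.229,.25]))
E
```

```text
[ 0.4688 -0.1217  0.245 ] [-0.1383  0.9904  0.0011 -0.0021]
wrist 0.74 [124.2, 178.4, 190.2, 218.1] [ 0.5545 -0.2493]
(array([ 0.5533, -0.231 ,  0.2395]), np.float64(0.03060564242974416))
top 0.49 [334.5, 185.0, 356.9, 198.6] [ 0.5779 -0.2598]
(array([ 0.5626, -0.2382,  0.3151]), np.float64(2.2104724520694456))
scene 0.68 [207.3, 96.4, 225.2, 140.9] [ 0.2187 -0.1747]
scene 0.67 [154.2, 189.5, 186.5, 210.6] [ 0.566  -0.2469]
(array([ 0.5574, -0.2287,  0.2269]), np.float64(0.08771709360562191))
(array([ 0.5566, -0.2306,  0.2362]), np.float64(2.4344953663533295))
```

View pics/w3.png

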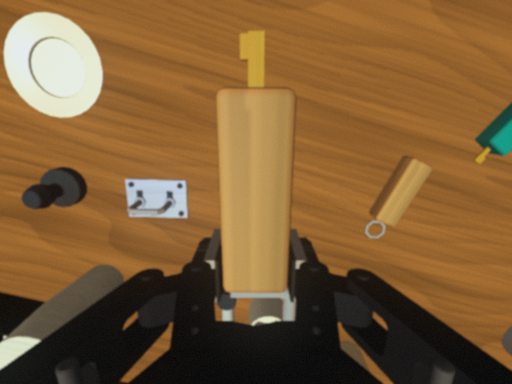

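The wrist view shows the fob centred in the grip. The eye plate is at (124-188, 178-219), with staple feet near (140,194) and (173,190). I'll zoom in to place the staple.

Run:
```python
import cv2
i=cv2.imread("pics/w3.png")[172:226,117:197];cv2.imwrite("pics/w3c.png",cv2.resize(i,None,fx=10,fy=10,interpolation=cv2.INTER_CUBIC))
```

```text
(no output)
```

View pics/w3c.png

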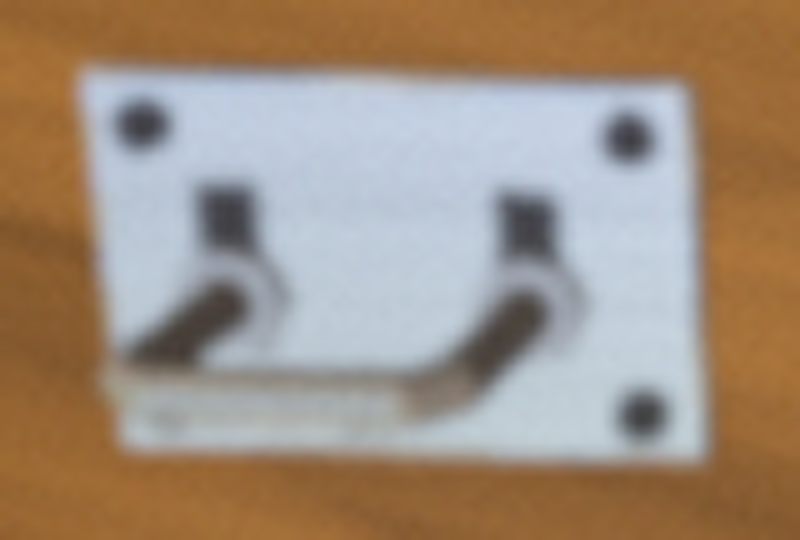

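Run:
```python
import cv2,numpy as np
s=np.float32([[85,68],[688,85],[705,462],[120,452]]);d=np.float32([[-30,-65],[-30,25],[30,25],[30,-65]])
H=cv2.getPerspectiveTransform(s,d)
print(cv2.perspectiveTransform(np.float32([[[528,190],[530,300],[228,185],[226,295],[142,125],[628,138],[643,415]]]),H).round(1))
```

```text
[[[-13.   -0.1]
  [  4.4  -0.8]
  [-12.6 -45.3]
  [  4.6 -46.9]
  [-21.5 -57.3]
  [-21.5  15.5]
  [ 22.5  15.7]]]
```

Run:
```python
from h import *
p=camera("wrist")
c=np.array([[85,68],[688,85],[705,462],[120,452],[530,300]])/10+[117,172]-.45
w=ray(p,c,.005);print(w)
def T(P,Q):
    # rigid fit
    a=P-P.mean(0);b=Q-Q.mean(0);th=np.arctan2((a[:,0]*b[:,1]-a[:,1]*b[:,0]).sum(),(a*b).sum());R=np.array([[np.cos(th),-np.sin(th)],[np.sin(th),np.cos(th)]])
    return Q.mean(0)-R@P.mean(0),th
d=np.array([[-30,-65],[-30,25],[30,25],[30,-65]])/1000
print(T(d,w[:4]))
o=get_obs();print(o["eef_pos"])
# block front corners in hand
```

```text
[[ 0.5428 -0.2996]
 [ 0.5205 -0.213 ]
 [ 0.5791 -0.198 ]
 [ 0.6027 -0.2856]
 [ 0.5604 -0.2292]]
(array([ 0.5563, -0.2297]), np.float64(0.2522007205608322))
[ 0.4702 -0.12    0.2472]
```

Wrist-camera estimates: slot origin (0.556, -0.230), yaw about 14.3°, and the staple sits about 4.5 mm forward, which puts the leg near (0.5605, -0.229).

>>> drive_tool:
  increments:
    - [[5,-13,-25],[0,0,-0.4],0]
    - [[5,-13,-25],[0,0,-0.4],0]
    - [[5,-13,-25],[0,0,-0.4],0]
    - [[5,-13,-25],[0,0,-0.4],0]
    - [[5,-13,-25],[0,0,0],0]
    - [[5,-13,-25],[0,0,0],0]
    - [[0,0,0],[0,0,0],0]
    - [[0,0,0],[0,0,0],0]

```text
clock: 8.2
eef_pos: [0.4991, -0.1982, 0.0959]
tool_rot: [-0.126, 0.992, 0.001, -0.002]
ft_force: [0.3, 0.3, -1.2]
grip_width: 0.0329
grasp_force: 60.6
```

>>> drive_tool:
  increments:
    - [[0,0,-20],[0,0,0],0]
    - [[0,0,-20],[0,0,0],0]
    - [[0,0,-20],[0,0,0],0]
    - [[0,0,-15],[0,0,0],0]
    - [[0,0,-8],[0,0,0],0]
    - [[0,0,0],[0,0,0],0]
    - [[0,0,0],[0,0,0],0]
    - [[0,0,0],[0,0,0],0]

```text
clock: 8.87
eef_pos: [0.5016, -0.1992, 0.0161]
tool_rot: [-0.126, 0.992, -0.001, 0.001]
ft_force: [0.4, -0.7, -1.5]
grip_width: 0.0331
grasp_force: 60.8
```

Run:
```python
from h import *
p=camera("wrist");q=camera("scene");o=get_obs();print({k:o[k] for k in("eef_pos","tool_rot","ft_force")})
a=p["image"][:,:,::-1];u,v=proj(q,[.56,-.2,.02])[0].astype(int);b=q["image"][v-30:v+30,u-40:u+40,::-1]
b=cv2.resize(b,(512,384),interpolation=cv2.INTER_CUBIC);cv2.imwrite("pics/w4.png",cv2.resize(np.hstack([a,b]),(800,300)))
```

```text
{'eef_pos': array([ 0.5014, -0.1993,  0.0159]), 'tool_rot': array([-0.1259,  0.992 , -0.0007,  0.0013]), 'ft_force': array([-0.1638,  0.2719, -2.0515])}
```

View pics/w4.png

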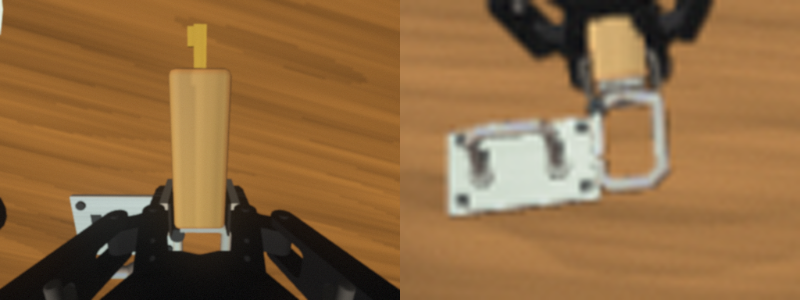

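Left, wrist view: the fob is centred in the grip with the plate to its left. Right, scene crop: the open loop of the hook sits just left of the near leg at the same yaw. I'll lower slightly and approach the gate.

>>> drive_tool:
  increments:
    - [[0,0,-5],[0,0,0],0]
    - [[1.2,-4.6,0],[0,0,0],0]
    - [[1.2,-4.6,0],[0,0,0],0]
    - [[1.1,-4.4,0],[0,0,0],0]
    - [[0,0,0],[0,0,0],0]
    - [[0,0,0],[0,0,0],0]

```text
clock: 9.47
eef_pos: [0.5038, -0.2131, 0.0093]
tool_rot: [-0.125, 0.992, -0.0, 0.0]
ft_force: [0.1, -0.2, -1.6]
grip_width: 0.0332
grasp_force: 60.8
```

>>> drive_tool:
  increments:
    - [[0.5,-2,0],[0,0,0],0]
    - [[0,0,0],[0,0,0],0]
    - [[0.5,-2,0],[0,0,0],0]
    - [[0,0,0],[0,0,0],0]

```text
clock: 9.8
eef_pos: [0.5048, -0.2168, 0.0093]
tool_rot: [-0.126, 0.992, -0.0, 0.0]
ft_force: [0.2, 0.8, -0.3]
grip_width: 0.0334
grasp_force: 60.8
```

>>> drive_tool:
  increments:
    - [[0.5,-2,0],[0,0,0],0]
    - [[0,0,0],[0,0,0],0]
    - [[0.2,-1,0],[0,0,0],0]
    - [[0,0,0],[0,0,0],0]

```text
clock: 10.13
eef_pos: [0.5053, -0.2192, 0.0093]
tool_rot: [-0.126, 0.992, 0.0, 0.0]
ft_force: [0.4, 1.1, -1.4]
grip_width: 0.0333
grasp_force: 60.9
```

>>> drive_tool:
  increments:
    - [[0.3,-1,0],[0,0,0],0]
    - [[0,0,0],[0,0,0],0]
    - [[0.2,-1,0],[0,0,0],0]
    - [[0,0,0],[0,0,0],0]

```text
clock: 10.47
eef_pos: [0.5056, -0.2208, 0.0092]
tool_rot: [-0.126, 0.992, 0.001, -0.0]
ft_force: [-1.2, 5.5, -0.1]
grip_width: 0.0328
grasp_force: 61.0
```

>>> drive_tool:
  increments:
    - [[0.3,-1,0],[0,0,0],0]
    - [[0,0,0],[0,0,0],0]
    - [[0.2,-1,0],[0,0,0],0]
    - [[0,0,0],[0,0,0],0]

```text
clock: 10.8
eef_pos: [0.506, -0.223, 0.0092]
tool_rot: [-0.126, 0.992, 0.001, -0.0]
ft_force: [-0.2, 5.5, 0.8]
grip_width: 0.0331
grasp_force: 61.0
```

>>> drive_tool:
  increments:
    - [[0.5,-2,0],[0,0,0],0]
    - [[0.5,-2,0],[0,0,0],0]
    - [[0,0,0],[0,0,0],0]

```text
clock: 11.05
eef_pos: [0.5071, -0.2267, 0.009]
tool_rot: [-0.126, 0.992, 0.001, -0.0]
ft_force: [-1.4, 6.7, 0.0]
grip_width: 0.033
grasp_force: 61.0
```

>>> drive_tool:
  increments:
    - [[0.5,-2,0],[0,0,0],0]
    - [[0.5,-2,0],[0,0,0],0]
    - [[0,0,0],[0,0,0],0]

```text
clock: 11.3
eef_pos: [0.5072, -0.2305, 0.0086]
tool_rot: [-0.126, 0.992, 0.001, -0.001]
ft_force: [-2.8, 5.8, 0.3]
grip_width: 0.0328
grasp_force: 60.9
```

>>> drive_tool:
  increments:
    - [[0.5,-2,0],[0,0,0],0]
    - [[0.5,-2,0],[0,0,0],0]
    - [[0,0,0],[0,0,0],0]

```text
clock: 11.55
eef_pos: [0.5075, -0.2346, 0.0083]
tool_rot: [-0.126, 0.992, 0.001, -0.002]
ft_force: [-2.5, 5.9, -1.2]
grip_width: 0.033
grasp_force: 60.9
```

>>> drive_tool:
  increments:
    - [[0.7,-2,0.5],[0,0,0],0]
    - [[0.7,-2,0.5],[0,0,0],0]
    - [[0,0,0],[0,0,0],0]
    - [[0,0,0],[0,0,0],0]

```text
clock: 11.88
eef_pos: [0.5084, -0.2389, 0.0093]
tool_rot: [-0.126, 0.992, 0.001, -0.002]
ft_force: [-4.1, 4.8, -0.3]
grip_width: 0.0332
grasp_force: 60.8
```

>>> drive_tool:
  increments:
    - [[-2.9,-0.75,0],[0,0,0],0]
    - [[-2.9,-0.75,0],[0,0,0],0]
    - [[0,0,0],[0,0,0],0]

```text
clock: 12.13
eef_pos: [0.5023, -0.2409, 0.0094]
tool_rot: [-0.126, 0.992, 0.0, -0.002]
ft_force: [-4.7, 1.6, -0.8]
grip_width: 0.0334
grasp_force: 60.9
```

>>> drive_tool:
  increments:
    - [[-2.9,-0.75,0],[0,0,0],0]
    - [[-2.9,-0.75,0],[0,0,0],0]
    - [[0,0,0],[0,0,0],0]

```text
clock: 12.38
eef_pos: [0.498, -0.2434, 0.01]
tool_rot: [-0.125, 0.992, -0.001, -0.001]
ft_force: [-0.5, -0.2, -1.6]
grip_width: 0.0329
grasp_force: 61.0
```

>>> drive_tool:
  increments:
    - [[-2.9,-0.7,0],[0,0,0],0]
    - [[-1.9,-0.5,0],[0,0,0],0]
    - [[-1.9,-0.5,0],[0,0,0],0]
    - [[0,0,0],[0,0,0],0]
    - [[0,0,0],[0,0,0],0]

```text
clock: 12.8
eef_pos: [0.4928, -0.2447, 0.0106]
tool_rot: [-0.126, 0.992, -0.0, 0.0]
ft_force: [0.1, -0.5, -1.9]
grip_width: 0.0327
grasp_force: 61.0
```

>>> drive_tool:
  increments:
    - [[-1,-0.3,0],[0,0,0],0]
    - [[0,0,0],[0,0,0],0]
    - [[-1,-0.3,0],[0,0,0],0]
    - [[0,0,0],[0,0,0],0]

```text
clock: 13.13
eef_pos: [0.4903, -0.2449, 0.0103]
tool_rot: [-0.126, 0.992, 0.0, -0.0]
ft_force: [-1.0, -0.8, -1.6]
grip_width: 0.0328
grasp_force: 61.0
```

>>> drive_tool:
  increments:
    - [[-1,-0.3,0],[0,0,0],0]
    - [[0,0,0],[0,0,0],0]
    - [[-1,-0.3,0],[0,0,0],0]
    - [[0,0,0],[0,0,0],0]

```text
clock: 13.47
eef_pos: [0.4883, -0.2455, 0.0103]
tool_rot: [-0.126, 0.992, 0.0, -0.0]
ft_force: [-0.2, 0.2, -2.0]
grip_width: 0.0334
grasp_force: 61.0
```

>>> drive_tool:
  increments:
    - [[-1,-0.3,0],[0,0,0],0]
    - [[0,0,0],[0,0,0],0]

```text
clock: 13.63
eef_pos: [0.4873, -0.2458, 0.0103]
tool_rot: [-0.126, 0.992, 0.0, -0.0]
ft_force: [0.6, 0.9, -1.7]
grip_width: 0.0328
grasp_force: 61.0
```

>>> drive_tool:
  increments:
    - [[-0.5,-0.1,0],[0,0,0],0]
    - [[0,0,0],[0,0,0],0]

```text
clock: 13.8
eef_pos: [0.4869, -0.2459, 0.0103]
tool_rot: [-0.126, 0.992, -0.0, -0.0]
ft_force: [0.2, 1.1, -1.2]
grip_width: 0.0334
grasp_force: 61.0
```

>>> drive_tool:
  increments:
    - [[-0.5,-0.1,0],[0,0,0],0]
    - [[0,0,0],[0,0,0],0]

```text
clock: 13.97
eef_pos: [0.4864, -0.246, 0.0103]
tool_rot: [-0.126, 0.992, 0.0, -0.0]
ft_force: [-0.4, 0.1, -1.9]
grip_width: 0.0332
grasp_force: 61.0
```

>>> drive_tool:
  increments:
    - [[-0.5,-0.1,0],[0,0,0],0]
    - [[0,0,0],[0,0,0],0]

```text
clock: 14.13
eef_pos: [0.4859, -0.2461, 0.0103]
tool_rot: [-0.126, 0.992, 0.0, -0.0]
ft_force: [-0.4, -0.7, -1.1]
grip_width: 0.0331
grasp_force: 61.0
```

>>> drive_tool:
  increments:
    - [[-0.5,-0.1,0],[0,0,0],0]
    - [[0,0,0],[0,0,0],0]

```text
clock: 14.3
eef_pos: [0.4854, -0.2462, 0.0103]
tool_rot: [-0.126, 0.992, 0.0, -0.0]
ft_force: [1.3, -0.1, -2.3]
grip_width: 0.0331
grasp_force: 61.0
```

>>> drive_tool:
  increments:
    - [[-0.5,-0.1,0],[0,0,0],0]
    - [[0,0,0],[0,0,0],0]

```text
clock: 14.47
eef_pos: [0.4849, -0.2463, 0.0103]
tool_rot: [-0.126, 0.992, 0.0, -0.0]
ft_force: [-0.6, 0.1, -0.8]
grip_width: 0.0328
grasp_force: 61.0
```

>>> drive_tool:
  increments:
    - [[-0.5,-0.1,0],[0,0,0],0]
    - [[0,0,0],[0,0,0],0]

```text
clock: 14.63
eef_pos: [0.4843, -0.2464, 0.0103]
tool_rot: [-0.126, 0.992, 0.0, -0.0]
ft_force: [0.4, 0.3, -1.1]
grip_width: 0.033
grasp_force: 61.0
```

Run:
```python
from h import *
p=camera("wrist");q=camera("scene")
u,v=proj(q,[.55,-.23,.02])[0].astype(int);b=q["image"][v-24:v+24,u-32:u+32,::-1]
a=p["image"][180:300,120:280,::-1]
r=lambda i:cv2.resize(i,(400,300),interpolation=cv2.INTER_CUBIC)
cv2.imwrite("pics/w5.png",np.hstack([r(a),r(b)]))
```

```text
(no output)
```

View pics/w5.png

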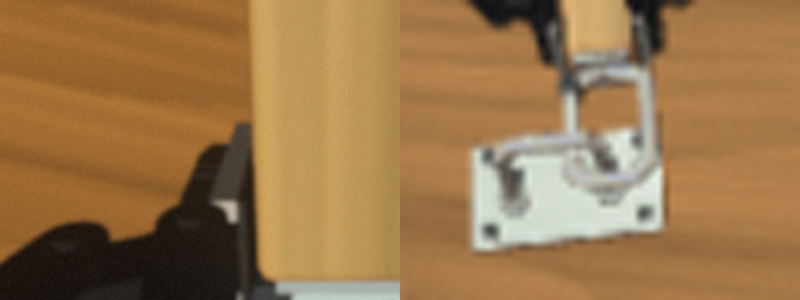

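The scene crop shows the leg inside the hook loop with the gate shut, just short of the nose. I'll keep drawing back in small steps.

>>> drive_tool:
  increments:
    - [[-0.6,-0.15,0],[0,0,0],0]
    - [[0,0,0],[0,0,0],0]

```text
clock: 14.9
eef_pos: [0.4838, -0.2465, 0.0103]
tool_rot: [-0.126, 0.992, 0.0, -0.0]
ft_force: [-0.1, 0.6, -2.1]
grip_width: 0.0335
grasp_force: 61.0
```

>>> drive_tool:
  increments:
    - [[-0.6,-0.15,0],[0,0,0],0]
    - [[0,0,0],[0,0,0],0]

```text
clock: 15.07
eef_pos: [0.4836, -0.2466, 0.0104]
tool_rot: [-0.126, 0.992, 0.0, 0.0]
ft_force: [1.0, 0.7, -0.9]
grip_width: 0.0332
grasp_force: 60.9
```

>>> drive_tool:
  increments:
    - [[-0.6,-0.15,0],[0,0,0],0]
    - [[0,0,0],[0,0,0],0]

```text
clock: 15.23
eef_pos: [0.4834, -0.2467, 0.0104]
tool_rot: [-0.126, 0.992, 0.0, 0.001]
ft_force: [3.7, 1.3, -2.6]
grip_width: 0.0331
grasp_force: 60.8
```

>>> drive_tool:
  increments:
    - [[-0.6,-0.15,0],[0,0,0],0]
    - [[0,0,0],[0,0,0],0]

```text
clock: 15.4
eef_pos: [0.4833, -0.2468, 0.0105]
tool_rot: [-0.126, 0.992, 0.0, 0.001]
ft_force: [4.5, 0.9, -3.8]
grip_width: 0.033
grasp_force: 60.6
```

>>> drive_tool:
  increments:
    - [[-0.6,-0.15,0],[0,0,0],0]
    - [[0,0,0],[0,0,0],0]

```text
clock: 15.57
eef_pos: [0.4833, -0.2468, 0.0105]
tool_rot: [-0.126, 0.992, 0.0, 0.002]
ft_force: [6.7, 2.4, -4.8]
grip_width: 0.0331
grasp_force: 60.5
```

>>> drive_tool:
  increments:
    - [[-0.6,-0.15,0],[0,0,0],0]
    - [[0,0,0],[0,0,0],0]

```text
clock: 15.73
eef_pos: [0.4832, -0.2469, 0.0105]
tool_rot: [-0.126, 0.992, 0.0, 0.002]
ft_force: [7.4, 2.8, -5.7]
grip_width: 0.0324
grasp_force: 60.4
```

>>> drive_tool:
  increments:
    - [[-0.6,-0.15,0],[0,0,0],0]
    - [[0,0,0],[0,0,0],0]

```text
clock: 15.9
eef_pos: [0.4832, -0.2469, 0.0105]
tool_rot: [-0.127, 0.992, 0.0, 0.003]
ft_force: [10.0, 3.5, -5.9]
grip_width: 0.0329
grasp_force: 60.3
```

>>> drive_tool:
  increments:
    - [[-0.6,-0.15,0],[0,0,0],0]
    - [[0,0,0],[0,0,0],0]

```text
clock: 16.07
eef_pos: [0.4832, -0.247, 0.0106]
tool_rot: [-0.127, 0.992, 0.0, 0.003]
ft_force: [10.4, 3.4, -7.6]
grip_width: 0.0332
grasp_force: 60.2
```

>>> drive_tool:
  increments:
    - [[-0.6,-0.15,0],[0,0,0],0]
    - [[0,0,0],[0,0,0],0]
    - [[0,0,0],[0,0,0],0]

```text
clock: 16.32
eef_pos: [0.4831, -0.247, 0.0106]
tool_rot: [-0.127, 0.992, 0.0, 0.004]
ft_force: [11.7, 3.5, -8.0]
grip_width: 0.0333
grasp_force: 60.3
```

Tug reached about 12 N horizontally. I'll hold it briefly, relax, lower and release.

>>> drive_tool:
  increments:
    - [[0,0,0],[0,0,0],0]
    - [[0,0,0],[0,0,0],0]
    - [[2,0.5,0],[0,0,0],0]
    - [[2,0.5,0],[0,0,0],0]
    - [[2,0.5,0],[0,0,0],0]
    - [[1.5,0.4,0],[0,0,0],0]
    - [[0,0,0],[0,0,0],0]
    - [[0,0,0],[0,0,0],0]

```text
clock: 16.98
eef_pos: [0.4859, -0.2459, 0.0101]
tool_rot: [-0.126, 0.992, 0.0, -0.001]
ft_force: [-0.5, -0.2, -1.8]
grip_width: 0.0332
grasp_force: 61.2
```

>>> drive_tool:
  increments:
    - [[0,0,-3],[0,0,0],0]
    - [[0,0,-3],[0,0,0],0]
    - [[0,0,-1],[0,0,0],0]
    - [[0,0,0],[0,0,0],0]
    - [[0,0,0],[0,0,0],0]

```text
clock: 17.4
eef_pos: [0.4863, -0.2458, 0.0031]
tool_rot: [-0.126, 0.992, 0.0, -0.0]
ft_force: [-0.1, 0.1, -0.6]
grip_width: 0.0328
grasp_force: 61.2
```

>>> drive_tool:
  increments:
    - [[0,0,-0.6],[0,0,0],0]
    - [[0,0,-0.6],[0,0,0],0]
    - [[0,0,0],[0,0,0],0]
    - [[0,0,0],[0,0,0],0]

```text
clock: 17.73
eef_pos: [0.4866, -0.2458, 0.0021]
tool_rot: [-0.126, 0.992, -0.0, 0.0]
ft_force: [-0.2, 0.1, -1.6]
grip_width: 0.0333
grasp_force: 61.2
```

>>> drive_tool:
  increments:
    - [[0,0,0],[0,0,0],0.5]
    - [[0,0,0],[0,0,0],0.7]
    - [[0,0,0],[0,0,0],1]
    - [[0,0,0],[0,0,0],1]
    - [[0,0,0],[0,0,0],1]
    - [[0,0,0],[0,0,0],1]
    - [[0,0,5],[0,0,0],1]
    - [[0,0,15],[0,0,0],1]

```text
clock: 18.4
eef_pos: [0.4848, -0.2449, 0.0205]
tool_rot: [-0.126, 0.992, 0.001, -0.002]
ft_force: [-0.6, 0.2, -0.1]
grip_width: 0.0853
grasp_force: 0.0
```

>>> drive_tool:
  increments:
    - [[0,0,25],[0,0,0],1]
    - [[0,0,30],[0,0,0],1]
    - [[0,0,30],[0,0,0],1]
    - [[-10,0,30],[0,0,0],1]
    - [[-20,20,30],[0,0,0],1]
    - [[-20,20,10],[0,0,0],1]
    - [[0,0,0],[0,0,0],1]
    - [[0,0,0],[0,0,0],1]

```text
clock: 19.07
eef_pos: [0.4365, -0.2055, 0.1787]
tool_rot: [-0.126, 0.992, -0.001, 0.001]
ft_force: [0.7, -0.3, -0.3]
grip_width: 0.0855
grasp_force: 0.0
```

Run:
```python
from h import *
p=camera("wrist");q=camera("scene")
u,v=proj(q,[.53,-.23,.02])[0].astype(int);b=q["image"][v-30:v+30,u-40:u+40,::-1]
r=lambda i:cv2.resize(i,(400,300),interpolation=cv2.INTER_CUBIC)
cv2.imwrite("pics/w6.png",np.hstack([r(p["image"][:,:,::-1]),r(b)]));print(get_obs()["eef_pos"])
```

```text
[ 0.4369 -0.2061  0.1771]
```

View pics/w6.png

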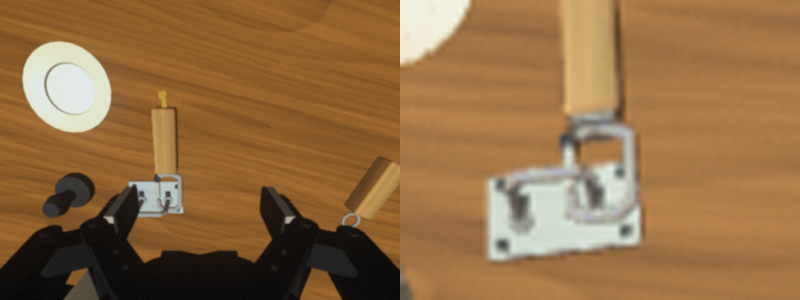

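The fob lies flat with the leg inside the hook, the gate shut and the gripper clear.

```bash
python3 -c "
from workcell import job_done
print(job_done())"
```

```text
the job is handed in; nothing more can be done
None
```

The fob is clipped onto the eye's near leg with the gate shut, was tug-tested at about 12 N and left lying flat and released, and the job is handed in; no verdict came back.

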